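# Wedge up the drooping vacuum nose until its flange joint shuts

## Robot

A 6-joint arm with a two-finger parallel gripper is mounted at the origin on the work surface. World frame = base frame: x ahead of the robot, y to its left, z up, the work surface at z = 0. Lengths are in m, angles in rad, forces in N, time in s.
With the tool pointing down it reaches from about 0.325 to 0.9 m from the base axis. Payload 6.1 kg.
Tool frame: the origin (TCP) lies midway between the tips of the shut fingers; the grasp point (between the pads) lies 19 mm behind it; x points along the fingers, y is the direction in which the jaws open and shut, and the axes are right-handed (so a half turn about x gives the same grasp; the last joint's range is limited). The gripper opens to 85 mm and grips with 20 to 120 N. Pads are 22 mm wide; open, the fingers measure 114 mm over their backs; the gripper's body (76 mm by 85 mm) begins 54 mm behind the grasp point. The pads swing forward as they close: fully open they stand 13 mm farther back than shut.
Start: joints at [-0.126, 0.22, 1.526, -0, 1.395, -0.126], TCP at [0.625, -0, 0.231] pointing down, gripper open.
Joint ranges: [-2.98, 2.98], [-0.91, 2.08], [0.09, 2.57], [-1.24, 4.39], [0.2, 2.65], [-2.68, 2.68]. Speed limits (rad/s): [2.57, 2.57, 3.01, 3.14, 3.14, 3.14].

## Interface

Orientations are given as [roll, pitch, yaw] about the fixed x, y, z axes, in that order (R = Rz(yaw) Ry(pitch) Rx(roll)).
In Python, from plant import movep, move_l, set_joints, gripper_to, hold, inverse_kinematics, observe, get_image, get_calibration, Unreachable, job_done gives the robot as it stands. Calls block until the motion is done:
- movep(position, orientation): joint-space move of the TCP to a pose.
- move_l(position, feed=0.15, rotation=None, max_force=None): straight line of the TCP; rotation=None keeps the orientation; feed is the mean speed in m/s. With max_force (N) it stops when the force on the tool has changed by that much, and returns True; else False.
- set_joints(angles): joint-space move.
- gripper_to(opening, f_grip=None): finger opening in m; f_grip is the grip in N (None keeps the last); returns when the fingers have stopped.
- hold(seconds).
- inverse_kinematics(position, orientation): joint angles nearest the present ones, or None.
- observe(): the state.
- get_image(name): name is "scene" or "side" or "wrist"; returns (picture, depth): 420x560x3 uint8, red, green, blue; 420x560 float32, m along the optical axis (not along the pixel's ray), 0 where there is no reading.
- get_calibration(name): a dict with "intrinsics" (3x3 intrinsics, pixels), "world_from_camera" (4x4, takes a point from camera to world coordinates). Camera axes: x right, y down, z forward; pixel columns grow to the right and rows downward; lengths in m; the calibration is good to about 2 mm. The wrist camera is an equidistant fisheye: a pixel r from the principal point sees the ray r / f radians off the axis. A picture is of the moment at which its call begins: read the wrist's pose just before it. get_calibration takes no time and is no camera call; for the wrist camera it gives the pose at the moment of the call.
A pose or a line that the arm cannot do raises Unreachable and nothing moves.
- job_done(): hands the job in, once; it reports no verdict.
The state is a dict: "time_s": time; "q": joint angles; "joint_velocities": joint speeds; "joint_torque": joint torques, N m; "eef_pos": TCP position; "tcp_rot": TCP orientation; "ft_force": force on the tool from outside, world axes, zero at the start; "torque": the same for the moment, N m; "opening": finger opening in m.
Only numpy, scipy, OpenCV 4.12 (cv2) and the standard library are available. Lean on these libraries where they do the work, as an engineer would, in place of code of your own. Each camera call takes 0.05 s, during which the arm holds its last target.

## Task

The nose tube of the little vacuum chamber droops because the bolts of its flange joint are slack. Set the orange wedge flat on the aluminium plate that lies below the tube, thin end towards the chamber and in line with the tube, and push it in under the bottom edge of the tube's free end until the tube is level, the flange joint is shut and the wedge is snug: a gentle but firm push of about 10 N at the last, without forcing it, which would spoil the joint. Raise the tube with the wedge alone, keep the hand off the tube and the chamber, do not disturb the mirror, the spanner or the tray, and leave the wedge holding the tube up.

Things in the scene. Friction and masses are not known exactly. Their poses are not given: they have to be found in the camera images.
- chamber: Fixed 70 mm stainless vacuum cube on a 110 mm square base plate, gauge on top (to 220 mm), pump box behind (+y of its own frame, to 275 mm). Origin on the board under the cube's centre; the cube's underside is 21 mm above the board. Its own -y is the direction in which the nose tube points; z up.
- seat (a point): Fixed point on the chamber: where the lowest point of the tube's free-end rim lies once the tube is level, 176 mm from the cube's centre along -y, 21 mm above the board. Axes as the chamber's: y runs in towards the cube, x across the tube. Below it a bolted aluminium plate, 110 x 300 mm, centred on the tube's line, runs from 111 mm inside this point to 189 mm outside it; its top is 4 to 9 mm above the board (not measured).
- nose: The nose tube: 139 mm long, 40 mm steel tube with round 70 mm flanges at both ends, gold nozzle (8 mm proud) on the free end; 0.75 to 1.3 kg. It pivots at the lower lip of its inner flange (its origin; own axes as the chamber's when level) and droops 0.06 rad on its slack bolts, so that the joint gapes at the top; level, the joint is shut and it can rise no further.
- rim (a point): Lowest point of the outer edge of the free-end flange (70 mm across, round), 139 mm from the pivot: the edge under which the wedge goes. It hangs 8 mm below the seat point while the tube droops and comes up to it when level. Axes as the nose's (z upright when level, y in towards the chamber).
- wedge_mid (a point): Centre of the orange slippery plastic wedge, 11 mm above its sole; it starts flat on the board. 165 mm long (own y, thin end to +y), 40 mm wide (x), 0.15 kg. From the thin end its top rises straight from 2 mm to 22 mm thick over 125 mm (1 in 6.25), then 40 mm of level head. Friction of sole and slope is about 0.2 to 0.3; under load it stays where it is let go.
- wedge_head (a point): Grasp point in the wedge's level head (40 mm wide, 40 mm long, 22 mm high), 22 mm from its thick end, 60.5 mm behind wedge_mid, 11 mm above the sole; axes as the wedge's. Grip it across x, or push on the flat thick end face.
- wedge_toe (a point): Middle of the wedge's thin end, at sole height, 82.5 mm ahead of wedge_mid (143 mm ahead of wedge_head). The slope meets the drooping rim with the toe 10 to 45 mm inside it, then lifts it with a push of only 2 to 7 N; the joint shuts with the toe 62 to 97 mm inside, by the plate's height, and from there the push climbs at once, a few N per mm. Snug is a push of 9 to 13 N.
- wedge: The same wedge; origin at the middle of its sole, axes as above.
- mirror_mount: Bystander: small mirror on a black post, base 75 x 40 mm, 140 mm high; origin under its base. Leave alone.
- spanner: Bystander: steel spanner, 170 mm long (own y), 8 mm thick; origin under its middle. Leave alone.
- bolt_tray: Bystander: blue tray of gaskets and bolts, 100 x 140 x 28 mm; origin under its middle. Leave alone.
There are look-alikes about, which are no part of the job. There is more than one size of the wedge; the job needs the largest.

How it is judged:
By the outcome, as a careful person would: the job done as asked, in the order asked, and still so for the second after the job is handed in, with the robot touching nothing.
It also fails if it takes over 54 s, if anything falls off the work surface, if the arm or the gripper's body presses on something with over 40 N, if the wrist force passes 120 N, or if a joint passes its speed limit or range.

## Working session

There is one attempt and no reset: what is moved stays moved. The work goes in short steps, each a Python script; the robot and the scene stay as the last script left them, time stands still between calls to the robot, and variables do not carry over. Pictures are saved under pics/ and viewed, and the job is handed in when it is done.

```bash
ls; mkdir -p pics; python3 - <<'E'
from plant import *
import cv2,numpy as np
for n in ["scene","side","wrist"]:
    c=get_calibration(n); print(n,np.round(c["intrinsics"],1).tolist(),np.round(c["world_from_camera"],3).tolist())
    p,d=get_image(n); cv2.imwrite(f"pics/{n}0.png",p[:,:,::-1]); np.savez(f"{n}0.npz",p=p,d=d,K=c["intrinsics"],T=c["world_from_camera"])
print(observe())
E
```

```text
pics
scene [[499.5, 0.0, 279.9], [0.0, 499.5, 201.8], [0.0, 0.0, 1.0]] [[-0.117, 0.845, -0.521, 1.148], [0.993, 0.105, -0.052, -0.026], [0.011, -0.524, -0.852, 1.046], [0.0, 0.0, 0.0, 1.0]]
side [[544.7, 0.0, 276.4], [0.0, 544.7, 217.6], [0.0, 0.0, 1.0]] [[-0.992, -0.094, 0.086, 0.448], [-0.125, 0.589, -0.798, 0.974], [0.024, -0.803, -0.596, 0.826], [0.0, 0.0, 0.0, 1.0]]
wrist [[325.2, 0.0, 279.1], [0.0, 325.2, 209.0], [0.0, 0.0, 1.0]] [[1.0, 0.0, -0.002, 0.624], [-0.001, -0.95, -0.314, 0.08], [-0.002, 0.314, -0.95, 0.372], [0.0, 0.0, 0.0, 1.0]]
{'time_s': 0.15, 'q': array([-1.26098708e-01,  2.21049127e-01,  1.52739648e+00,  1.28742708e-05,
        1.39470301e+00, -1.26120066e-01]), 'joint_velocities': array([ 0.00014273, -0.00302555, -0.00400703, -0.00093502,  0.00022684,
       -0.00049114]), 'joint_torque': array([ 5.24838761e-04, -4.97483325e+01, -3.89904678e+01, -1.73041117e-04,
        7.14129725e-03, -8.50862284e-05]), 'eef_pos': array([6.24511910e-01, 6.31220152e-05, 2.30422478e-01]), 'tcp_rot': array([-1.70506011,  1.56924031,  3.00734796]), 'ft_force': array([-0.22690279,  0.06350299, -0.08643266]), 'torque': array([-0.04495192, -0.06703763,  0.05320153]), 'opening': 0.08527688737339001}
```

View pics/scene0.png

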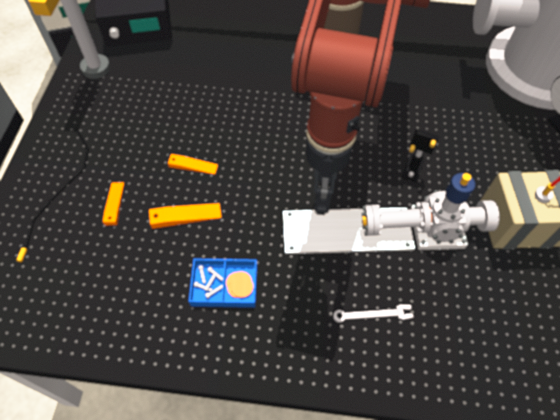

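View pics/side0.png

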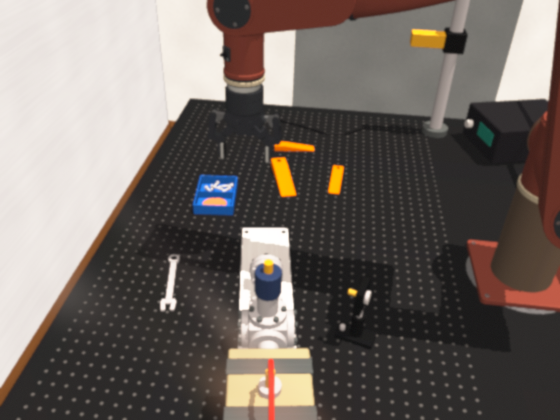

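View pics/wrist0.png

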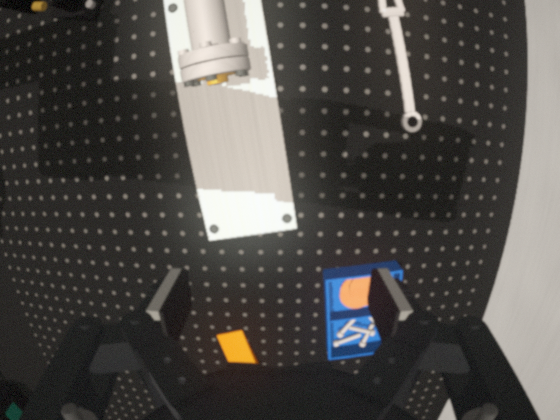

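The scene view shows the three orange wedges on the left, the largest at about (185,215). The plate and tube are at (350,230), with the chamber at (440,220), the tray at (223,282), the spanner at (375,313) and the mirror at (422,155). Next I measure.

```bash
cat > h.py <<'E'
import numpy as np,cv2
def load(n):
    z=np.load(n); return z["p"],z["d"],z["K"],z["T"]
def cloud(n):
    p,d,K,T=load(n); v,u=np.mgrid[:d.shape[0],:d.shape[1]]
    P=np.stack([(u-K[0,2])/K[0,0]*d,(v-K[1,2])/K[1,1]*d,d],-1)@T[:3,:3].T+T[:3,3]
    P[d==0]=np.nan; return p,P
def ray(K,T,uv,z):
    uv=np.atleast_2d(uv).astype(float); r=np.c_[(uv[:,0]-K[0,2])/K[0,0],(uv[:,1]-K[1,2])/K[1,1],np.ones(len(uv))]@T[:3,:3].T
    s=(z-T[2,3])/r[:,2]; return T[:3,3]+s[:,None]*r
def orange(p):
    h=cv2.cvtColor(p,cv2.COLOR_RGB2HSV); return cv2.inRange(h,(8,170,120),(22,255,255))
E
python3 - <<'E'
from h import *
np.set_printoptions(precision=4,suppress=True)
for n in ["scene","side"]:
    p,P=cloud(n+"0.npz"); _,_,K,T=load(n+"0.npz")
    b=P[(p.max(-1)<40)&(abs(P[...,2])<.03)]; print(n,"board z",np.nanmedian(b[:,2]),np.nanstd(b[:,2]))
    cs,_=cv2.findContours(orange(p),0,2)
    for c in cs:
        if cv2.contourArea(c)<120: continue
        m=np.zeros(p.shape[:2],np.uint8); cv2.drawContours(m,[c],-1,1,-1)
        Q=P[m>0]; Q=Q[~np.isnan(Q[:,0])]; r=cv2.minAreaRect(c)
        print(r,cv2.contourArea(c),"mean",Q.mean(0))
        if np.nanmean(Q[:,2])>.1: continue
        rc=cv2.minAreaRect(Q[:,:2].astype(np.float32)); print("  world rect",rc)
        q=Q[:,:2]-Q[:,:2].mean(0); w,V=np.linalg.eigh(q.T@q); a=V[:,1]; t=q@a
        print("  axis",a,"heights along",[(round(float(x),3),round(float(np.median(Q[abs(t-x)<.008,2])),4)) for x in np.linspace(t.min()+.005,t.max()-.005,8)])
p,_=cloud("scene0.npz")
cv2.imwrite("pics/z1.png",cv2.resize(p[140:320,90:290,::-1],None,fx=4,fy=4,interpolation=cv2.INTER_CUBIC)[:600])
cv2.imwrite("pics/z2.png",cv2.resize(p[110:260,270:510,::-1],None,fx=3.3,fy=3.3,interpolation=cv2.INTER_CUBIC))
E
```

```text
scene board z 0.0001712018118527059 0.005483035897929512
((184.45997619628906, 213.22000122070312), (20.647518157958984, 72.97341918945312), 81.8698959350586) 1276.0 mean [ 0.5776 -0.3146  0.0124]
  world rect ((0.566969633102417, -0.3156331479549408), (0.06206565722823143, 0.17473770678043365), 16.67064094543457)
  axis [-0.3141  0.9494] heights along [(-0.08, 0.0197), (-0.056, 0.0211), (-0.033, 0.0203), (-0.009, 0.0165), (0.014, 0.0134), (0.038, 0.0092), (0.061, 0.0057), (0.085, 0.002)]
((112.55769348144531, 202.7115478515625), (15.49317455291748, 46.283409118652344), 11.309932708740234) 591.5 mean [ 0.5671 -0.4909  0.0094]
  world rect ((0.560687780380249, -0.4957280457019806), (0.12940169870853424, 0.03962806612253189), 7.415370464324951)
  axis [-0.9893 -0.1459] heights along [(-0.053, 0.0132), (-0.036, 0.0151), (-0.019, 0.0147), (-0.002, 0.0119), (0.015, 0.0096), (0.033, 0.0065), (0.05, 0.0038), (0.067, 0.0016)]
((192.58108520507812, 163.5135040283203), (49.977291107177734, 14.302711486816406), 9.462323188781738) 595.0 mean [ 0.4275 -0.3269  0.0085]
  world rect ((0.42061629891
[... 1444 characters left out ...]
04639, -0.2181023508310318), (0.07072123885154724, 0.44778263568878174), 6.741144180297852)
  axis [-0.2594  0.9658] heights along [(-0.127, 0.0005), (-0.066, 0.0225), (-0.005, 0.0156), (0.057, 0.0051), (0.118, nan), (0.179, nan), (0.24, nan), (0.302, 0.2537)]
((294.0, 145.5), (11.0, 40.0), 90.0) 321.0 mean [ 0.5595 -0.4769  0.0154]
  world rect ((0.5827594995498657, -0.2648769021034241), (0.5514234304428101, 0.12458190321922302), 84.19904327392578)
  axis [0.0204 0.9998] heights along [(-0.059, 0.0006), (0.019, 0.0111), (0.097, nan), (0.175, nan), (0.253, nan), (0.331, nan), (0.409, nan), (0.487, 0.293)]
((427.9379577636719, 38.55517578125), (34.00005340576172, 16.031112670898438), 3.3664603233337402) 400.0 mean [ 0.1924 -0.6612  0.3039]
  return _methods._mean(a, axis=axis, dtype=dtype,
  ret = ret.dtype.type(ret / rcount)
```

```bash
python3 - <<'E'
from h import *
np.set_printoptions(precision=4,suppress=True)
# heights around tube & plate in scene
p,P=cloud("scene0.npz")
for (u,v) in [(290,215),(300,245),(320,235),(345,245),(380,245),(405,245),(380,220),(400,218),(370,222),(425,240),(440,242)]:
    print((u,v),P[v-1:v+2,u-1:u+2].reshape(-1,3).mean(0),p[v,u])
E
```

```text
(290, 215) [ 0.547  -0.0613  0.0092] [196 204 200]
(300, 245) [ 0.6246 -0.0297  0.0105] [255 255 255]
(320, 235) [0.5923 0.0143 0.0093] [234 227 222]
(345, 245) [0.6115 0.0738 0.0097] [231 224 219]
(380, 245) [0.6019 0.1543 0.0104] [255 255 255]
(405, 245) [0.5948 0.212  0.0104] [245 249 245]
(380, 220) [0.5708 0.143  0.071 ] [248 244 242]
(400, 218) [0.559  0.1881 0.0692] [252 249 247]
(370, 222) [0.5824 0.1198 0.0771] [248 243 242]
(425, 240) [0.5835 0.2548 0.0241] [215 215 207]
(440, 242) [0.5867 0.2877 0.0282] [136 131 128]
```

View pics/z1.png

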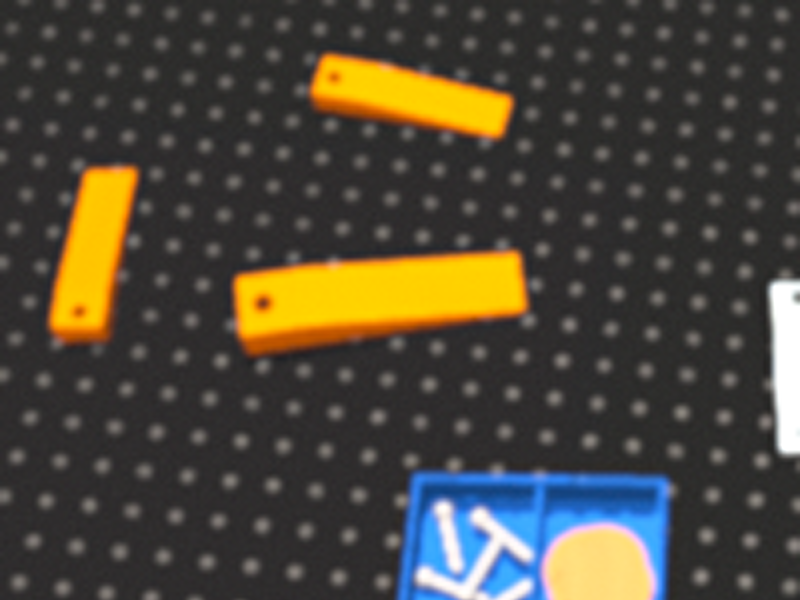

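View pics/z2.png

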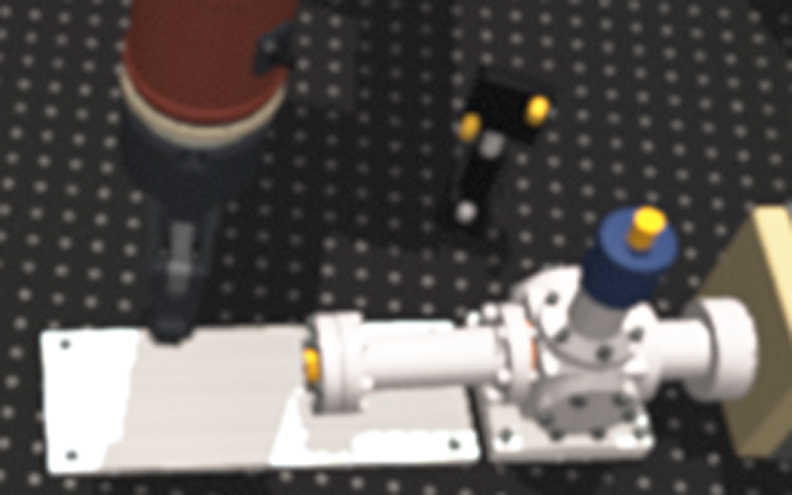

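Zoomed in, the big wedge's thick end (with the hole) is on the left, with corners near (149,209) and (151,224). Its thin end is on the right at (220,203) and (222,218). The plate's outer corners are at (282,211) and (285,253). Next I fit poses from these.

```bash
python3 - <<'E'
from h import *
np.set_printoptions(precision=4,suppress=True)
p,d,K,T=load("scene0.npz")
a=ray(K,T,[(148.7,208.7),(151.2,224.5)],.022); b=ray(K,T,[(220,203),(221.7,218)],.002)
print("wedge corners",a,b, np.linalg.norm(a[0]-a[1]),np.linalg.norm(b[0]-b[1]),np.linalg.norm((a.mean(0)-b.mean(0))[:2]))
v=(b.mean(0)-a.mean(0))[:2]; print("yaw dir",np.degrees(np.arctan2(v[1],v[0])),"centre",(a.mean(0)+b.mean(0))/2)
# plate edges by mask
g=p.min(-1)>150
for z in [.007]:
    lo=[];up=[];
    for u in list(range(292,404,3)):
        col=p[:,u].min(-1).astype(float)
        for v in range(262,232,-1):
            if col[v]<130<=col[v-1]:
                lo.append((u,v-1+(col[v-1]-130)/(col[v-1]-col[v])));break
    L=ray(K,T,lo,z); l=cv2.fitLine(L[:,:2].astype(np.float32),cv2.DIST_HUBER,0,.01,.01).ravel(); print("lower edge",l,np.degrees(np.arctan2(l[1],l[0])), L[[0,-1]])
    for u in list(range(286,311,2))+list(range(332,360,2)):
        col=p[:,u].min(-1).astype(float)
        for v in range(198,222):
            if col[v]<130<=col[v+1]: up.append((u,v+1-(col[v+1]-130)/(col[v+1]-col[v])));break
    U=ray(K,T,up,z); l2=cv2.fitLine(U[:,:2].astype(np.float32),cv2.DIST_HUBER,0,.01,.01).ravel(); print("upper",l2,np.degrees(np.arctan2(l2[1],l2[0])),U[[0,-1]])
    n=np.array([l[1],-l[0]]); print("width",(L[:,:2].mean(0)-U[:,:2].mean(0))@n)
    le=[]
    for v in range(216,250,2):
        row=p[v].min(-1).astype(float)
        for u in range(270,300):
            if row[u]<130<=row[u+1]: le.append((u+1-(row[u+1]-130)/(row[u+1]-row[u]),v));break
    E=ray(K,T,le,z); l3=cv2.fitLine(E[:,:2].astype(np.float32),cv2.DIST_HUBER,0,.01,.01).ravel(); print("outer end",l3,np.degrees(np.arctan2(l3[1],l3[0])),E[[0,-1]])
print("corners check",ray(K,T,[(282,210.6),(285,253),(414.8,248.8)],.007))
# holes
p2,P=cloud("scene0.npz")
# flange end cluster
m=(P[...,2]>.02)&(P[...,2]<.09)&(P[...,1]>.08)&(P[...,1]<.24)&(P[...,0]>.5)&(P[...,0]<.62)
Q=P[m]
for y in np.arange(.085,.24,.01):
    q=Q[abs(Q[:,1]-y)<.005]
    if len(q)>5: print(round(y,3),len(q),"x",q[:,0].min(),q[:,0].max(),"zmax",q[:,2].max(), "x at top",q[q[:,2]>q[:,2].max()-.004,0].mean())
E
```

```text
wedge corners [[ 0.5787 -0.3963  0.022 ]
 [ 0.6199 -0.3796  0.022 ]] [[ 0.5303 -0.2351  0.002 ]
 [ 0.5714 -0.2235  0.002 ]] 0.04441818001334422 0.0427291509498909 0.1659093486269247
yaw dir 106.98057393789364 centre [ 0.5751 -0.3086  0.012 ]
lower edge [ 0.1495 -0.9888  0.6254  0.0834] -81.40412 [[ 0.6463 -0.046   0.007 ]
 [ 0.6065  0.208   0.007 ]]
upper [ 0.1339 -0.991   0.5187  0.0168] -82.30785 [[ 0.5309 -0.0727  0.007 ]
 [ 0.5063  0.1005  0.007 ]]
width -0.11556987614533719
outer end [ 0.9877  0.1564  0.5925 -0.0736] 8.995425 [[ 0.5509 -0.0802  0.007 ]
 [ 0.6352 -0.0667  0.007 ]]
corners check [[ 0.5359 -0.0818  0.007 ]
 [ 0.6475 -0.062   0.007 ]
 [ 0.6001  0.2352  0.007 ]]
0.105 85 x 0.5303037470252758 0.5744024827505851 zmax 0.08383866830832765 x at top 0.5618005284303449
0.115 157 x 0.533516548093259 0.5978471326833835 zmax 0.08638280719363955 x at top 0.5631484805539344
0.125 137 x 0.5277072767571136 0.5966816048254073 zmax 0.08588985419597284 x at top 0.5598959854542318
0.135 124 x 0.528795356579893 0.595246747700402 zmax 0.08764992756769252 x at top 0.5600399911645284
0.14
[... 311 characters left out ...]
0.5359821598609054 0.5733541795872392 zmax 0.07444977009887588 x at top 0.5535508967678295
0.185 76 x 0.5355566324036198 0.5732708230581518 zmax 0.07624496146397564 x at top 0.5529677035969766
0.195 78 x 0.5366016786318802 0.572388587870064 zmax 0.0763135853023188 x at top 0.5489742368958707
0.205 78 x 0.5288690632189907 0.5697813759113864 zmax 0.07730964507094695 x at top 0.5516741806898704
0.215 82 x 0.5303683881549427 0.5669070047626653 zmax 0.07598697886457484 x at top 0.5457820357364997
0.225 98 x 0.5144995341750013 0.5658976463974527 zmax 0.08927557596341196 x at top 0.545805882123034
0.235 160 x 0.5023779928801074 0.5789451529322946 zmax 0.08999607260757103 x at top 0.5411719831799704
```

```bash
cat >> h.py <<'E'
from scipy.spatial.transform import Rotation as Rn
def down(yaxis_deg):
    """tool pointing down, tool y along heading (deg)"""
    a=np.radians(yaxis_deg); x=np.array([0,0,-1.]); y=np.array([np.cos(a),np.sin(a),0]); R=np.c_[x,y,np.cross(x,y)]
    import warnings; warnings.simplefilter("ignore")
    return Rn.from_matrix(R).as_euler("xyz")
def fray(K,T,uv,z):
    uv=np.atleast_2d(uv).astype(float); q=np.c_[uv[:,0]-K[0,2],uv[:,1]-K[1,2]]/K[0,0]; th=np.linalg.norm(q,axis=1)
    r=np.c_[q*(np.sin(th)/np.maximum(th,1e-9))[:,None],np.cos(th)]@T[:3,:3].T
    s=(z-T[2,3])/r[:,2]; return T[:3,3]+s[:,None]*r
E
python3 - <<'E'
from h import *
from plant import *
np.set_printoptions(precision=4,suppress=True)
p,d,K,T=load("wrist0.npz")
print("plate corners wrist",fray(K,T,[(207,241),(296,229),(178,86),(276,97)],.007))
o=observe(); print(Rn.from_euler("xyz",o["tcp_rot"]).as_matrix())
yw=107
for h in (yw-90,yw+90): print(h,inverse_kinematics([.575,-.34,.22],down(h)))
for h in (98.6-90,98.6+90): print(h,inverse_kinematics([.58,0,.2],down(h)))
cs,_=cv2.findContours(orange(p),0,2)
E
```

```text
plate corners wrist [[ 0.5337 -0.0823  0.007 ]
 [ 0.6442 -0.0657  0.007 ]
 [ 0.5092  0.1066  0.007 ]
 [ 0.6204  0.0897  0.007 ]]
[[-0.0015  1.      0.    ]
 [ 0.0002  0.     -1.    ]
 [-1.     -0.0015 -0.0002]]
17 [-0.6519  0.3292  1.4161  0.      1.3963 -0.9486]
197 [-0.6519  0.3292  1.4161  0.      1.3963  2.1929]
8.599999999999994 [-0.1359  0.1376  1.6806  0.      1.3234 -0.286 ]
188.6 None
```

```bash
python3 - <<'E'
from h import *
from plant import *
movep([.58,-.345,.2],down(17))
c=get_calibration("wrist"); p,d=get_image("wrist"); np.savez("wrist1.npz",p=p,d=d,K=c["intrinsics"],T=c["world_from_camera"])
cv2.imwrite("pics/wrist1.png",p[:,:,::-1]); o=observe(); print(o["time_s"],o["eef_pos"],o["ft_force"])
m=orange(p); cs,_=cv2.findContours(m,0,2)
for k in cs:
    if cv2.contourArea(k)>300: print(cv2.contourArea(k),cv2.approxPolyDP(k,6,True).reshape(-1,2).tolist())
E
```

```text
1.5167 [ 0.58067884 -0.34374091  0.20025455] [-0.29212107  0.88221205  0.94434817]
2263.5 [[187, 274], [192, 295], [276, 312], [277, 285]]
6451.0 [[263, 73], [263, 228], [301, 232], [302, 74]]
3115.0 [[157, 71], [120, 175], [142, 185], [178, 82]]
```

View pics/wrist1.png

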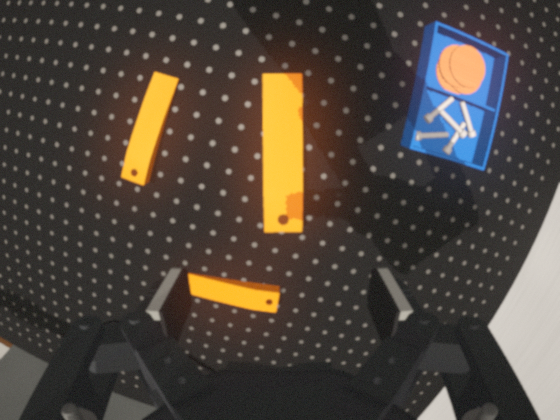

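The wrist view shows the big wedge from (263..302, 73) at its thin end to (263..302, 231) at its thick end, with the hole at (283,219). The jaws are clear of it.

```bash
python3 - <<'E'
from h import *
np.set_printoptions(precision=4,suppress=True)
p,d,K,T=load("wrist1.npz")
a=fray(K,T,[(262.5,230),(302,232)],.022); b=fray(K,T,[(262.5,73),(302.5,73.5)],.002); h=fray(K,T,(283,219),.022)
print(a,b,np.linalg.norm(a[0]-a[1]),np.linalg.norm(b[0]-b[1]))
v=(b.mean(0)-a.mean(0))[:2]; print(np.linalg.norm(v),np.degrees(np.arctan2(v[1],v[0])),(a.mean(0)+b.mean(0))/2,"hole",h)
for e in (a,b): w=e[1]-e[0]; print(np.degrees(np.arctan2(w[1],w[0])))
E
```

```text
[[ 0.5776 -0.3958  0.022 ]
 [ 0.6185 -0.3857  0.022 ]] [[ 0.5306 -0.2396  0.002 ]
 [ 0.5698 -0.2281  0.002 ]] 0.04205943328940919 0.04086596522997203
0.16405797472584013 106.96631715022984 [ 0.5741 -0.3123  0.012 ] hole [[ 0.5947 -0.3776  0.022 ]]
13.835067653094661
16.43467905904074
```

```bash
python3 - <<'E'
from h import *
from plant import *
np.set_printoptions(precision=4,suppress=True)
gripper_to(.065,40)
R=down(17); H=[.5925,-.370]
movep(H+[.07],R)
print(observe()["ft_force"])
print(move_l(H+[.005],.1,max_force=15))
print(observe()["eef_pos"],observe()["ft_force"])
gripper_to(.03,40)
o=observe(); print(o["opening"],o["eef_pos"],o["ft_force"])
move_l([o["eef_pos"][0],o["eef_pos"][1],.06],.1)
hold(.2)
o=observe(); print(o["time_s"],o["opening"],o["eef_pos"],o["ft_force"],Rn.from_euler("xyz",o["tcp_rot"]).as_matrix()[:,1])
c=get_calibration("wrist"); p,d=get_image("wrist"); np.savez("wrist2.npz",p=p,d=d,K=c["intrinsics"],T=c["world_from_camera"]); cv2.imwrite("pics/wrist2.png",p[:,:,::-1])
c=get_calibration("side"); p,d=get_image("side"); np.savez("side2.npz",p=p,d=d,K=c["intrinsics"],T=c["world_from_camera"]); cv2.imwrite("pics/side2.png",cv2.resize(p[100:260,180:400,::-1],None,fx=3,fy=3))
E
```

```text
[0.3758 0.2302 0.1691]
False
[ 0.5927 -0.3702  0.0051] [-0.1077  0.0564 -0.0394]
0.039040261565330456 [ 0.5933 -0.3706  0.0063] [0.3338 0.2921 3.6948]
4.5 0.039139245653479635 [ 0.5926 -0.3701  0.0588] [ 0.604   0.5912 -0.7535] [ 0.9563  0.2924 -0.0011]
```

View pics/wrist2.png

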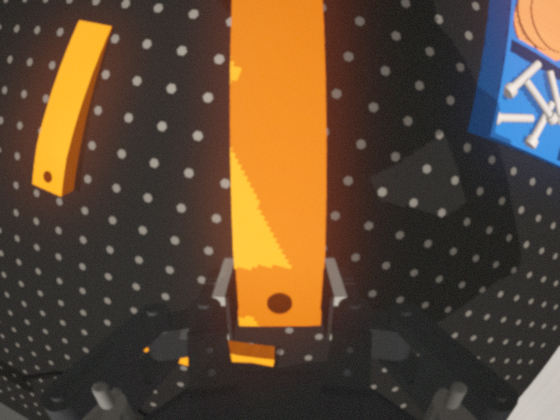

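View pics/side2.png

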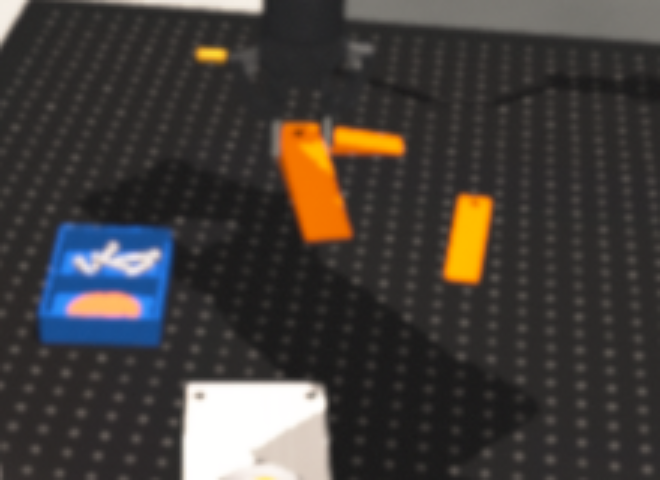

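The wedge is held, and the hole at (280,303) lies between the pads. I check its pitch with the wrist depth.

```bash
cat >> h.py <<'E'
def fcloud(n):
    p,d,K,T=load(n); v,u=np.mgrid[:d.shape[0],:d.shape[1]]
    x=(u-K[0,2])/K[0,0]; y=(v-K[1,2])/K[0,0]; th=np.hypot(x,y); t=np.tan(np.minimum(th,1.5))/np.maximum(th,1e-9)
    P=np.stack([x*t*d,y*t*d,d],-1)@T[:3,:3].T+T[:3,3]; P[d==0]=np.nan; return p,P
E
python3 - <<'E'
from h import *
np.set_printoptions(precision=4,suppress=True)
p,P=fcloud("wrist2.npz"); dd=np.array([np.cos(np.radians(107)),np.sin(np.radians(107))]); H=np.array([.5926,-.3701])
for v in list(range(5,325,25)):
    q=np.nanmedian(P[v-2:v+3,265:296].reshape(-1,3),0); print(v,q,"s",(q[:2]-H)@dd, "lat",(q[:2]-H)@[dd[1],-dd[0]])
q=P[60:120,150:200].reshape(-1,3); print("board",np.nanmedian(q[:,2]))
for v in (30,100,200,300):
    r=p[v].astype(int); m=np.where((r[:,0]>180)&(r[:,2]<90)&(abs(np.arange(560)-280)<80))[0]; a=P[v,m[0]+1];b=P[v,m[-1]-1]; c=(a+b)/2; print(v,m[0],m[-1],"s",(c[:2]-H)@dd,"lat",(c[:2]-H)@[dd[1],-dd[0]])
E
```

```text
5 [ 0.5559 -0.2492  0.0566] s 0.12635968079721283 lat 0.00022592637932294064
30 [ 0.5595 -0.2611  0.0586] s 0.11388215381453076 lat 0.00015512713435173768
55 [ 0.5628 -0.2722  0.0604] s 0.10229541841963675 lat 8.415755702039835e-05
80 [ 0.5661 -0.2829  0.0621] s 0.09115938278454817 lat 0.00014182673398980574
105 [ 0.5691 -0.2931  0.0637] s 0.080484874672591 lat 7.505182294078177e-05
130 [ 0.5722 -0.3031  0.0655] s 0.07008107560910157 lat 6.736649056631793e-05
155 [ 0.5752 -0.3129  0.0671] s 0.05974092744012037 lat 0.00010866016121716692
180 [ 0.5783 -0.3228  0.0687] s 0.049445005278849576 lat 0.00013628240085596438
205 [ 0.5812 -0.3328  0.0702] s 0.039008332959367766 lat 4.520682516394467e-05
230 [ 0.5842 -0.3429  0.072 ] s 0.02846238358479123 lat -4.656797842674343e-05
255 [ 0.5876 -0.3534  0.0737] s 0.017437119180032563 lat 7.31924241943073e-05
280 [ 0.5913 -0.3656  0.0735] s 0.004637300277790211 lat 7.346566043382148e-05
305 [ 0.5953 -0.3786  0.074 ] s -0.00890278502115313 lat 0.00014437146331159475
board -0.0007593017333728524
30 231 323 s 0.11463133654087089 lat -0.0012117491602687146
100 230 325 s 0.08289652178407042 lat -0.0010009022536344877
200 231 325 s 0.04110510015214063 lat -0.0007954463286146164
300 238 320 s -0.006797121939607587 lat -0.00040569390610774856
```

The wedge is level in the grip, with its sole 6.3 mm below the TCP and its head point at the TCP. Next I carry it over the plate and set it down with the toe outside the rim.

```bash
cat >> h.py <<'E'
U=np.array([-0.1495,0.9888]); SEAT=np.array([.5617,.1139])
def at(s): return (SEAT+U*s).tolist()   # s inward from seat
def snap(n,f):
    from plant import get_image,get_calibration
    c=get_calibration(n); p,d=get_image(n); np.savez(f+".npz",p=p,d=d,K=c["intrinsics"],T=c["world_from_camera"]); cv2.imwrite(f"pics/{f}.png",p[:,:,::-1])
E
python3 - <<'E'
from h import *
from plant import *
np.set_printoptions(precision=4,suppress=True)
R=down(8.6)
movep(at(-.143-.06)+[.07],R)
move_l(at(-.143-.06)+[.023],.12)
move_l(at(-.143-.013)+[.021],.1)
hold(.2); o=observe(); print(o["time_s"],o["eef_pos"],o["ft_force"],o["opening"])
print(move_l(at(-.143-.013)+[.008],.015,max_force=5))
o=observe(); print(o["time_s"],o["eef_pos"],o["ft_force"])
snap("wrist","wrist3"); snap("scene","scene3"); snap("side","side3")
E
```

```text
7.0583 [ 0.5852 -0.0408  0.0211] [ 0.4481  0.4889 -1.4182] 0.03877101490744124
True
7.575 [ 0.5852 -0.0405  0.0151] [-0.1318 -0.2152  3.8845]
```

View pics/wrist3.png

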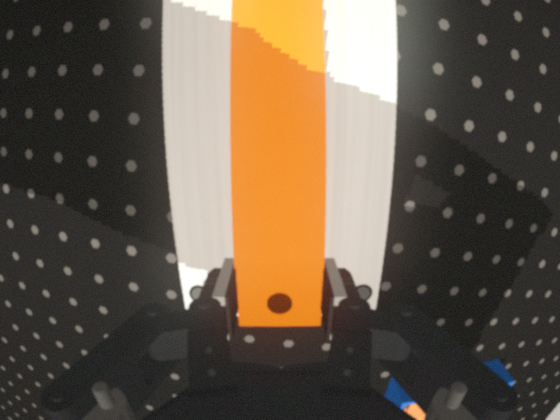

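View pics/scene3.png

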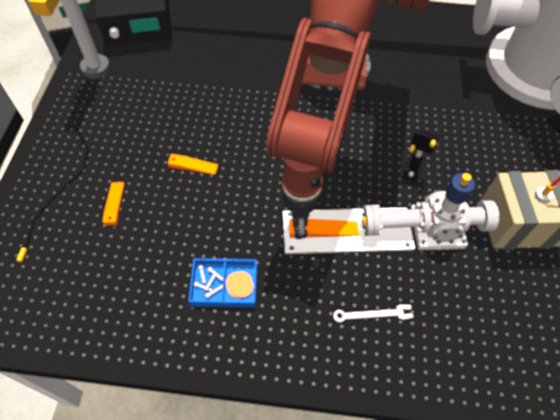

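The wedge lies along the plate, parallel to it, at columns 231–325 against plate edges at about 172–390 on row 200. It touched down at TCP z = 15.1 mm, so the plate top is at about 8.8 mm. I check the centring by rays.

```bash
python3 - <<'E'
from h import *
np.set_printoptions(precision=4,suppress=True)
p,d,K,T=load("wrist3.npz"); N=np.array([U[1],-U[0]])
for v in (20,60,100,140,180,220):
    r=p[v].astype(int); br=r.min(1)>70; b=r.sum(1)
    orr=np.where((r[:,0]>170)&(r[:,2]<100)&(abs(np.arange(560)-280)<70))[0]
    l=[u for u in range(120,230) if b[u]<330<=b[u+1]]; rr=[u for u in range(330,440) if b[u]>=330>b[u+1]]
    if not l or not rr: print(v,l,rr); continue
    pl=fray(K,T,[(l[0]+.5,v),(rr[-1]+.5,v)],.0088)
    P0=fray(K,T,(280,v),.02)[0]; s=(P0[:2]-np.array([.5852,-.0405]))@U; th=min(.022,.002+(.143-s)*.16); 
    w=fray(K,T,[(orr[0]-.5,v),(orr[-1]+.5,v)],.0088+th)
    f=lambda X:(X[:,:2]-SEAT)@N
    print(v,"s",round(s,3),"plate",f(pl),f(pl).mean(),"wedge",f(w),f(w).mean())
E
```

```text
20 s 0.117 plate [-0.0548  0.0556] 0.00038822539239900464 wedge [-0.0201  0.0181] -0.0009914286238510896
60 s 0.1 plate [-0.0546  0.0564] 0.0008804193625317792 wedge [-0.0205  0.0181] -0.001196297725873284
100 s 0.083 plate [-0.0545  0.0552] 0.00036238702225556765 wedge [-0.0203  0.0187] -0.0007741995891222455
140 s 0.066 plate [-0.0549  0.0551] 9.996757160776401e-05 wedge [-0.0202  0.0186] -0.0007830188357790813
180 s 0.048 plate [-0.0549  0.0551] 9.300460109412309e-05 wedge [-0.0199  0.0188] -0.0005868625421329206
220 s 0.03 plate [-0.0555  0.0551] -0.00018459167208472252 wedge [-0.0198  0.019 ] -0.00039050077455551196
```

View pics/side3.png

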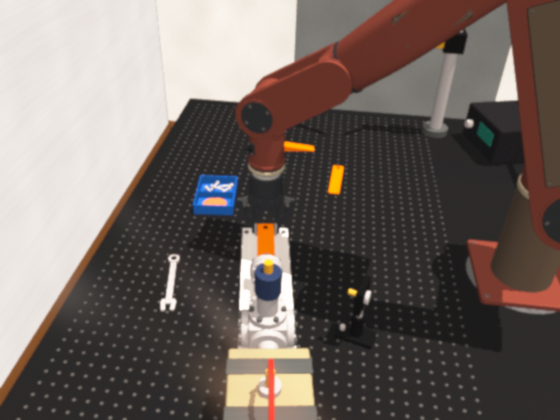

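The wedge sits about 1 mm toward −x and 0.8° off the plate line. I correct that, release, look, and then push on the end face with the jaws nearly shut.

```bash
python3 - <<'E'
from h import *
from plant import *
np.set_printoptions(precision=4,suppress=True)
N=np.array([U[1],-U[0]])
o=observe(); p0=o["eef_pos"]
move_l([p0[0],p0[1],.0185],.05)
t=(p0[:2]+N*.0006); R=down(7.9)
move_l([*t,.0185],.05,rotation=R)
print(move_l([*t,.010],.015,max_force=4)); print(observe()["eef_pos"],observe()["ft_force"])
gripper_to(.062)
hold(.1); o=observe(); print(o["opening"],o["eef_pos"],o["ft_force"])
move_l([*t,.075],.15)
u2=np.array([np.cos(np.radians(98.2)),np.sin(np.radians(98.2))])
b=t-u2*.065
move_l([*b,.11],.15)
hold(.1); snap("wrist","wrist4"); snap("scene","scene4"); print(observe()["time_s"],t)
E
```

```text
True
[ 0.5861 -0.0405  0.0152] [0.0985 0.1521 3.8813]
0.06186827851627351 [ 0.5847 -0.0402  0.0139] [0.087  0.7255 0.1229]
10.4333 [ 0.5858 -0.0404]
```

View pics/wrist4.png

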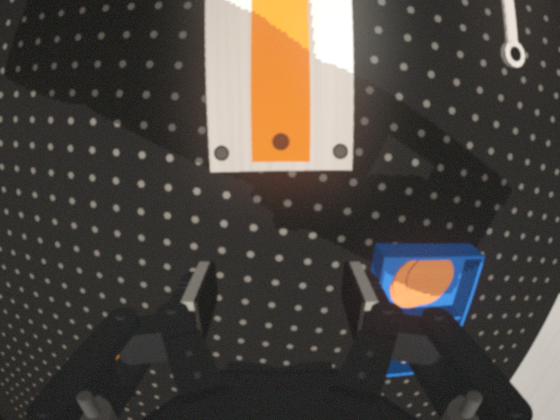

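The wedge is released and centred on the plate: wedge columns 252–310 and plate columns 210–352, both centred on 281. The tray's near corner is at (378,245), so I check the clearance there.

```bash
python3 - <<'E'
from h import *
np.set_printoptions(precision=4,suppress=True)
p,d,K,T=load("wrist4.npz"); print("tray corners",fray(K,T,[(374,245),(473,247),(483,253)],.028)); N=np.array([U[1],-U[0]])
u2=np.array([np.cos(np.radians(98.2)),np.sin(np.radians(98.2))])
w=fray(K,T,[(252,161),(310,160)],.0308); w2=fray(K,T,[(252,20),(310,20)],.0308); print("wedge rear",w,w.mean(0),"expected",np.array([.5858,-.0404])-u2*.022)
pe=fray(K,T,[(210,172),(353,170)],.0088); print(pe,pe.mean(0))
E
```

```text
tray corners [[ 0.6695 -0.1159  0.028 ]
 [ 0.7628 -0.108   0.028 ]
 [ 0.7767 -0.1126  0.028 ]]
wedge rear [[ 0.5694 -0.0644  0.0308]
 [ 0.6087 -0.0582  0.0308]] [ 0.589  -0.0613  0.0308] expected [ 0.5889 -0.0622]
[[ 0.5367 -0.0809  0.0088]
 [ 0.6455 -0.0641  0.0088]] [ 0.5911 -0.0725  0.0088]
```

```bash
python3 - <<'E'
from h import *
from plant import *
np.set_printoptions(precision=4,suppress=True)
u2=np.array([np.cos(np.radians(98.3)),np.sin(np.radians(98.3))]); rear=np.array([.5889,-.0617])
gripper_to(.014)
s0=rear-u2*.03; R=down(8.3)
movep([*s0,.07],R)
move_l([*s0,.014],.12,max_force=15)
hold(.2); f0=np.mean([ (hold(.02),observe()["ft_force"])[1] for _ in range(6)],0); print("base",f0,observe()["eef_pos"],observe()["opening"])
r=move_l([*(s0+u2*.06),.014],.04,max_force=6)
o=observe(); print(r,o["eef_pos"],"travel",(o["eef_pos"][:2]-s0)@u2,"push",-(o["ft_force"]-f0)[:2]@u2, o["time_s"])
np.savez("st.npz",f0=f0,s0=s0,u2=u2)
snap("wrist","wrist5"); snap("scene","scene5")
E
```

```text
base [ 0.1682 -0.175   0.0545] [ 0.5938 -0.0916  0.0149] 0.013772655981310946
True [ 0.586  -0.044   0.0137] travel 0.047941657044952325 push 0.43530963677393775 13.2583
```

View pics/wrist5.png

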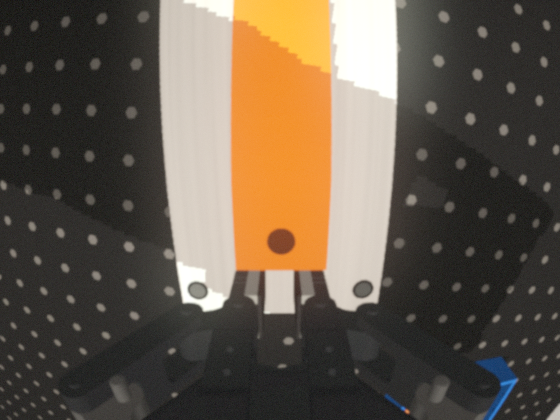

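The wedge is aligned and both fingertips bear on its end face at row 270. The stop came with the toe about 16 mm inside, which is where the rim should meet the slope. From here I push on in small logged steps.

```bash
python3 - <<'E'
from h import *
from plant import *
np.set_printoptions(precision=4,suppress=True)
z=np.load("st.npz"); f0,s0,u2=z["f0"],z["s0"],z["u2"]
def push(n=4):
    fs=[]
    for _ in range(n): hold(.02); fs.append(-(observe()["ft_force"]-f0)[:2]@u2)
    return np.mean(fs)
t=.048
while t<.088:
    t+=.005
    r=move_l([*(s0+u2*t),.014],.03,max_force=14)
    o=observe(); print(round(t,4),r,"act",round((o["eef_pos"][:2]-s0)@u2,4),"F",round(push(),2),"fz",round((o["ft_force"]-f0)[2],1),round(o["time_s"],2))
    if r or push()>8: break
snap("scene","scene6"); snap("wrist","wrist6")
E
```

```text
0.053 False act 0.0522 F 4.57 fz -1.5 13.7
0.058 False act 0.0576 F 4.85 fz -1.5 14.15
0.063 False act 0.0629 F 4.09 fz -2.0 14.6
0.068 False act 0.0682 F 3.47 fz -2.3 15.05
0.073 False act 0.0731 F 3.27 fz -3.0 15.5
0.078 False act 0.0781 F 3.16 fz -3.0 15.95
0.083 False act 0.0831 F 2.88 fz -2.2 16.4
0.088 False act 0.0881 F 2.76 fz -3.3 16.85
```

```bash
python3 - <<'E'
from h import *
from plant import *
np.set_printoptions(precision=4,suppress=True)
z=np.load("st.npz"); f0,s0,u2=z["f0"],z["s0"],z["u2"]
def push(n=5):
    fs=[]
    for _ in range(n): hold(.02); fs.append(-(observe()["ft_force"]-f0)[:2]@u2)
    return np.mean(fs)
t=.088
while t<.112:
    t+=.001 if t<.0935 else .0005
    r=move_l([*(s0+u2*t),.014],.01,max_force=8)
    o=observe(); F=push(); print(round(t,4),r,"act",round((o["eef_pos"][:2]-s0)@u2,4),"F",round(F,2),"fz",round((o["ft_force"]-f0)[2],1),round(o["time_s"],2))
    if F>8.2: break
E
```

```text
0.089 False act 0.0887 F 4.77 fz -2.4 17.33
0.09 False act 0.0897 F 5.2 fz -2.4 17.67
0.091 False act 0.0907 F 4.63 fz -2.4 18.0
0.092 False act 0.0917 F 5.23 fz -2.6 18.33
0.093 False act 0.0927 F 5.06 fz -2.8 18.67
0.094 False act 0.0937 F 5.04 fz -2.8 19.0
0.0945 False act 0.094 F 5.06 fz -3.5 19.33
0.095 False act 0.0945 F 5.55 fz -3.1 19.67
0.0955 False act 0.095 F 5.4 fz -2.6 20.0
0.096 False act 0.0955 F 5.55 fz -3.7 20.33
0.0965 False act 0.096 F 5.03 fz -2.3 20.67
0.097 False act 0.0965 F 5.64 fz -2.4 21.0
0.0975 False act 0.097 F 5.35 fz -2.8 21.33
0.098 False act 0.0975 F 5.61 fz -2.8 21.67
0.0985 False act 0.0981 F 5.45 fz -3.2 22.0
0.099 False act 0.0984 F 5.53 fz -3.4 22.33
0.0995 False act 0.0987 F 7.44 fz -2.7 22.67
0.1 False act 0.0989 F 8.01 fz -3.3 23.0
0.1005 False act 0.0991 F 9.05 fz -3.7 23.33
```

The push rises clearly at about 98.5 mm of travel (toe about 66 mm in), so the joint has shut. A little more brings it to snug.

```bash
python3 - <<'E'
from h import *
from plant import *
np.set_printoptions(precision=4,suppress=True)
z=np.load("st.npz"); f0,s0,u2=z["f0"],z["s0"],z["u2"]
def push(n=8):
    fs=[]
    for _ in range(n): hold(.02); fs.append(-(observe()["ft_force"]-f0)[:2]@u2)
    return np.mean(fs)
t=.1005
while t<.104:
    t+=.0004
    r=move_l([*(s0+u2*t),.014],.01,max_force=6)
    o=observe(); F=push(); print(round(t,4),r,"act",round((o["eef_pos"][:2]-s0)@u2,4),"F",round(F,2),o["ft_force"]-f0,round(o["time_s"],2))
    if F>10.5: break
snap("scene","scene7"); snap("wrist","wrist7"); snap("side","side7")
p,_=cloud("scene7.npz"); cv2.imwrite("pics/z7.png",cv2.resize(p[150:270,270:510,::-1],None,fx=3.3,fy=3.3,interpolation=cv2.INTER_CUBIC))
E
```

```text
0.1009 False act 0.0992 F 10.25 [  1.4015 -10.186   -4.6203] 23.67
0.1013 False act 0.0993 F 11.07 [  1.3147 -10.3397  -4.5821] 24.05
```

View pics/z7.png

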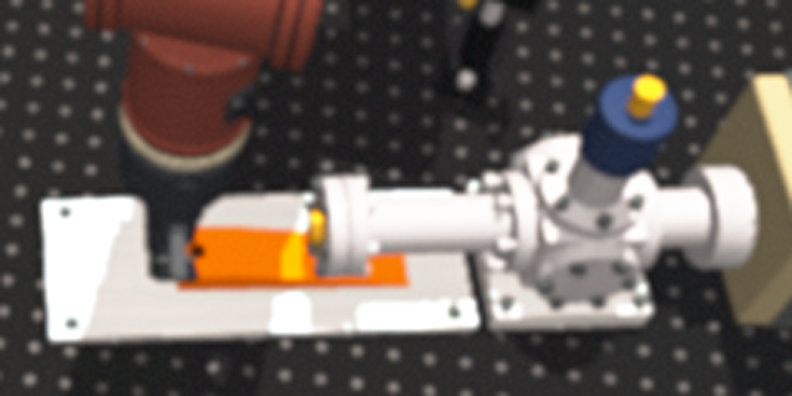

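View pics/wrist7.png

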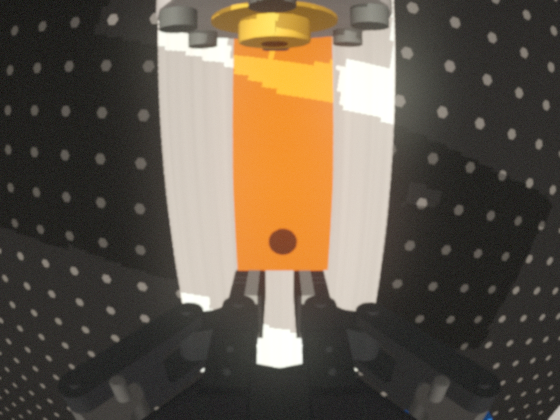

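The push is 11 N, the reddish gap that showed at the flange joint is gone, and the wedge is in line under the tube. I back off and check that it holds.

```bash
python3 - <<'E'
from h import *
from plant import *
np.set_printoptions(precision=4,suppress=True)
z=np.load("st.npz"); f0,s0,u2=z["f0"],z["s0"],z["u2"]
move_l([*(s0+u2*.06),.016],.05)
move_l([*(s0+u2*.03),.16],.15)
hold(.3)
snap("scene","scene8"); snap("wrist","wrist8"); o=observe(); print(o["time_s"],o["ft_force"]-f0)
p,P=cloud("scene8.npz"); cv2.imwrite("pics/z8.png",cv2.resize(p[150:310,270:510,::-1],None,fx=3.3,fy=3.3,interpolation=cv2.INTER_CUBIC))
for n in ("scene0","scene7","scene8"):
    p,P=cloud(n+".npz"); m=(P[...,2]>.05)&(P[...,2]<.1)&(abs(P[...,0]-.557)<.012)
    a=P[m&(abs(P[...,1]-.16)<.012)][:,2]; b=P[m&(abs(P[...,1]-.21)<.012)][:,2]; c=P[m&(abs(P[...,1]-.13)<.008)][:,2]
    print(n,"tube top z outer/inner",np.percentile(a,90),np.percentile(b,90),"flange",np.percentile(c,90))
_,_,K,T=load("wrist8.npz"); p,_,_,_=load("wrist8.npz")
cs,_=cv2.findContours(orange(p),0,2); k=max(cs,key=cv2.contourArea); q=cv2.approxPolyDP(k,6,True).reshape(-1,2); print(q.tolist())
E
```

```text
26.8417 [ 0.4335 -0.5036  0.2566]
scene0 tube top z outer/inner 0.07202649256642832 0.07464278383612724 flange 0.08503847600299291
scene7 tube top z outer/inner 0.07762841609546489 0.07668851313717204 flange 0.09213984883379553
scene8 tube top z outer/inner 0.07738481719540549 0.0765311058399358 flange 0.09190997266674823
[[303, 0], [274, 9], [289, 23], [280, 26], [292, 28], [283, 38], [279, 28], [271, 34], [282, 38], [274, 37], [268, 52], [260, 48], [260, 103], [303, 103], [295, 48], [286, 50], [295, 43], [280, 44], [288, 33], [295, 38], [289, 33], [296, 23], [302, 33]]
```

View pics/z8.png

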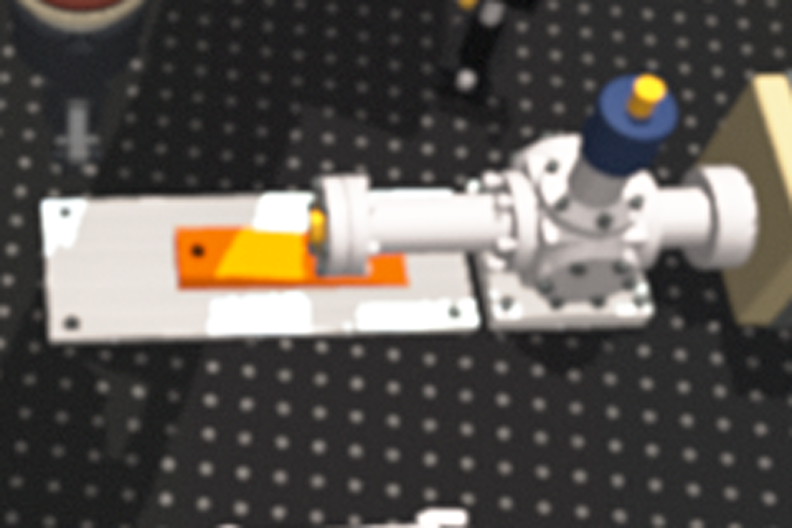

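View pics/wrist8.png

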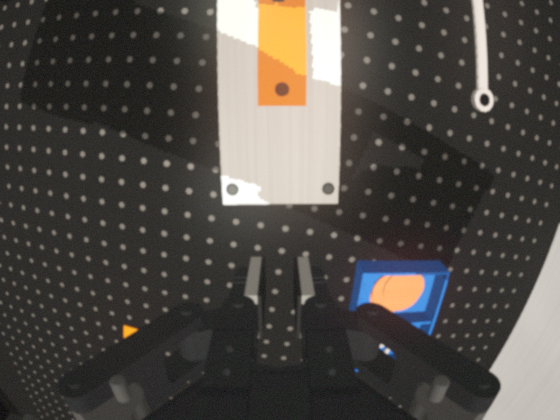

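```bash
python3 -c "
from plant import *
job_done(); print(observe()['time_s'])"
```

```text
the job is handed in; nothing more can be done
the job is handed in; nothing more can be done
```

The tube is now held up level by the wedge, and I handed the job in at about 27 s of the 54 s allowed.

**What I did:** I gripped the largest orange wedge by its head and set it flat on the plate, thin end towards the chamber. I corrected a small offset of about 1 mm and 0.8°, then let go. I pushed it in by its end face with nearly shut fingers.

**Push force:** It stayed at about 3 to 5.6 N while the tube was rising. It climbed sharply once the toe was about 66 mm inside the rim, and I stopped at about 11 N. The force sensor read about 0.5 N off zero afterwards, so the true figure is probably nearer 10.5 N.

**Last checks, after backing off:**
- **Tube:** the top of the free-end flange rose 7 mm to about 92 mm, against a nominal 91 mm. The tube's top is level to about 1 mm, which is within the noise of the depth reading.
- **Joint:** the reddish gap seen at the flange joint at the start is gone.
- **Wedge:** it stayed where I left it, centred on the plate to about 1 mm and in line with the tube.
- **Bystanders:** the hand stayed clear of the tube, chamber, mirror, spanner and tray. I saw no sign that any of these was disturbed, though I did not measure their positions again.

No check failed. The plate top came out at about 8.8 mm by touch and about 9.5 mm by depth image; I used the touch value.

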